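Hook the slide rack out of the deep staining tank

ROBOT

A 6-joint arm with a two-finger parallel gripper is mounted at the origin on a cart in front of the work surface, level with it; the furniture and walls round the work are solid. World frame = base frame: x ahead of the robot, y to its left, z up, the work surface at z = 0. Lengths are in mm, angles in rad, forces in N, time in s.
With the tool pointing down it reaches from about 350 to 975 mm from the base axis. Payload 17.4 kg.
Tool frame: the origin (TCP) lies at the very end of the fingers, on their centre line; the grasp point (between the pads) lies bot.tcp_to_grasp behind it (bot.tcp_to_grasp is the distance from the TCP to the grasp point, in mm); z points along the fingers, x is the direction in which the jaws open and shut, and the axes are right-handed (so a half turn about z gives the same grasp; the last joint's range is limited). The gripper opens to 85 mm and grips with 20 to 120 N. Pads are 22 mm wide; open, the fingers measure 114 mm over their backs; the gripper's body (76 mm by 85 mm) begins 54 mm behind the grasp point. The pads swing forward as they close: fully open they stand 13 mm farther back than shut.
Start: joints at [-1.196, 0.116, 1.442, -0, 1.584, -0.038], TCP at [270.785, -618.31, 231.303] pointing down, gripper open.
Joint ranges: [-2.83, 2.83], [-0.83, 2.19], [0.07, 2.5], [-1.14, 4.28], [0.01, 3], [-2.97, 2.97]. Speed limits (rad/s): [1.89, 1.89, 2.22, 3.14, 3.14, 3.14].

INTERFACE

Orientations are given as a rotation vector (axis times angle).
In Python, from bench import bot gives the robot as it stands.
- The arm moves only by the tool jog_arm, never from a script. Its arguments are lists of equal length, an entry for each row: "xyz": the shift along the tool's x, y, z in cm, a list of three; "rot": the turn, a rotation vector about the tool's x, y, z in rad, a list of three. In form: {"xyz": [[tx, ty, tz], ...], "rot": [[wx, wy, wz], ...]}. A call has 1 to 5 rows; each row shifts and turns the pose as measured when the row begins, along the tool's axes as they then stand; what a row does not reach is not made up. A row lasts 1/8 s, in which the tool goes at most 62.5 mm and 10.7 degrees, less where a joint would pass 70% of its speed; a pose out of reach is approached as far as the arm can. A call with a gripper value outside its range is refused whole. "jaw" is the closure in counts, from 0 (fully open) to 255 (shut), set as the call begins (left out, the last holds). The fingers move at their own pace and stop on an object; "newtons" is the grip in N (left out, the last holds). Time passes only in rows, so rows that do not move let the fingers close. It gives the time, the measured TCP pose, the force and the opening at its end, in the units of the state.
- bot.sense(): the state, without advancing time (a new reading comes with each control period).
- bot.grab_frame(name): name is "scene" or "top" or "wrist"; returns a dict with "frame" (400x640x3 uint8, red, green, blue), "z_map" (400x640 float32, mm along the optical axis (not along the pixel's ray), 0 where there is no reading), "fovy" (degrees; the focal length in pixels is half the picture's height over the tangent of half this angle, whatever the lens; pixels are square), "cx", "cy" (the principal point, pixels), "origin" and "rotation" of the camera in the world. Camera axes: x right, y up, looking along -z (the intrinsics and any distortion apply to the point x, -y, -z); pixel columns grow to the right and rows downward; lengths in mm; the calibration is good to about 2 mm. A picture is of the moment at which its call begins.
- bot.finish_job(): hands the job in, once; it reports no verdict.
The state is a dict: "time": time; "q": joint angles; "joint_vel": joint speeds; "effort": joint torques, N m; "position": TCP position; "orientation": TCP orientation; "contact_force": force on the tool from outside, world axes, zero at the start; "torque": the same for the moment, N m; "opening": finger opening in mm.
Only numpy, scipy, OpenCV 4.12 (cv2) and the standard library are available. Lean on these libraries where they do the work, as an engineer would, in place of code of your own. Each camera call takes 0.05 s, during which the arm holds its last target. There are 200 camera calls.

TASK

The slide rack hangs deep in the narrow clear staining tank, where no hand fits, and its orange wire bail has fallen over to one of the two long walls. Take the hook rod from its holder, feel the slightly bent hook up along that wall behind the bail, lift the rack out by it and set the rack down gently, upright, in the steel drip tray, then hang the rod upright in its holder again, its round guard flat down on the sleeve. Touch the rack with the hook only and work by light touch (always under 6 N on the tank, under 8 N on rack and tray); leave the other things alone.

Things in the scene. Friction and masses are not known exactly. Their poses are not given: they have to be found in the camera images.
- tank: clear acrylic tank with a white rim, open at the top, bolted to the bench by a white foot flange (108 x 156 x 5 mm). Outside 76 (its x) x 126 (its y) x 136 mm high; inside 64 x 114 mm, so the long inner walls are at x = +-32 mm. Origin: centre of the underside, z up. White brackets on the short walls (9.5 mm deep, up to 54 mm high) carry the rack's ears on ledges 46 mm up.
- tank_mouth (a point): centre of the tank's mouth, level with the rim, 136 mm above the tank's origin
- rack: steel slide rack full of glass slides, 46 (x) x 90 (y) x 30.5 mm, 0.22 to 0.35 kg; a flat ear 30 mm wide sticks out 10 mm at each end (110 mm over both, undersides 24 mm up). Origin: centre of the underside, z up. At first it hangs in the tank by its ears, 22 mm above the tank's underside, axes along the tank's, up to 2 mm of play sideways. Slides reach 27.5 mm, end plates 30.5 mm up.
- bail_hinge (a point): middle of the line along y about which the rack's bail swings, 30 mm above the rack's origin. The bail (3 mm orange-coated wire, legs at y = +-41 mm) swings freely; its bar is 36 mm from this line, with a kink at y = 0 where it is 39.5 mm away. It leans 0.855 rad to +x or to -x, against its stop, and falls to a side again when let go; which side is not measured.
- rack_middle (a point): centre of the rack, 15 mm above its origin. With the bail leaning, the middle of its bar has its centre 29.8 mm to that side of here and 56 mm above the rack's origin (upright: 69.5 mm), 1.5 to 3.5 mm from the tank's wall. A hook point rising there in light touch with the wall passes behind the bar, and the bail swings inward over it into the hook; further from the wall it misses.
- hook_rod: hook rod, 168 mm long, 70 g: blue handle 14 x 14 mm from 104 to 168 mm above the origin, round drip guard (40 mm across, underside at 98 mm) below it, shank of 4.4 mm steel wire ending in a J that opens upward. Origin: on the handle's axis at the height of the J's bottom; z up the handle, x towards the hook's point. The shank is bent a little, 85 mm up: the hook lies up to 10 mm to either side along x; how far is not measured.
- rod_grip (a point): middle of the handle's grip, 135 mm above the rod's origin. Hook, as measured from the lower shank's axis: its point (4.4 mm wire, flaring outward) ends 12.7 mm towards x, 14.7 mm above the hook's bottom; its outermost surface is at 14.9 mm; the throat is 7 mm wide, its floor 4.7 mm above the bottom, so the bail lying in it has its centre 6.2 mm above the bottom, 5.8 mm from the shank.
- holder: white rod holder fixed to the bench: foot 96 x 70 mm, upright sleeve 112 mm high (60 x 32 mm) round a slot 40 (its x) x 12 mm (its y), open at the top, 102 mm deep. Origin: centre of the underside, z up. The slot's centre is at x = 6.35 mm. The rod hangs in it upright, its guard flat on the sleeve's top, its axis over the origin, the hook in the slot with its point towards +x.
- holder_seat (a point): on the level of the sleeve's top, straight above the holder's origin, 112 mm above the bench; the underside of the rod's guard rests on this level, so the hung rod's origin is 98 mm below this point
- tray: shallow ribbed steel drip tray fixed to the bench, 130 (x) x 190 (y) mm, rim 14 mm high, 3 mm wall. Origin: centre of the underside, z up.
- tray_bed (a point): centre of the tray's ribbed bed, on top of the ribs, 5.5 mm above the bench, where the rack is to stand; axes as the tray's
- bottle: 250 ml bottle with an orange cap, bystander, 70 mm across, 140 mm high; origin at centre of underside
- vial: amber vial with a black cap, bystander, 30 mm across, 62 mm high; origin at centre of underside
- timer: small white timer, bystander, 62 x 66 x 18 mm; origin at centre of underside
- tape: roll of tape, bystander, 95 mm across, 19 mm high; origin at centre of underside
- marker: marker pen lying on the bench, bystander, 135 mm long, 14 mm thick; origin at the centre of its end
- beaker: small beaker, bystander, 41 mm across, 34 mm high; origin at centre of underside
Not all that is in view belongs to the job. Leave any red look-alike of the holder alone.

How it is judged (in metres and radians):
On the way, in this order (a step that is already met when the one before it is completed fails the run):
1. the hook rod is lifted clear of its holder (z of hook_rod in the frame of holder above 0.113 m), for 0.1 s.
2. the rack hangs on the hook, wholly above the tank (z of rack in the frame of tank above 0.137 m and contact force between hook_rod and rack above 1 N), for 0.2 s.
At the end, for the whole second after the job is handed in: The rack stands still and upright (within 0.06 rad) on the tray's bed (within 3 mm in height, centre within 70 mm of the tray's). The rod hangs still in its holder, guard down on the sleeve (origin 94 mm or more below holder_seat, within 24 mm sideways), within 0.06 rad of upright (z of rack in the frame of tray_bed between -0.002 and 0.003 m and horizontal distance between rack and tray_bed below 0.07 m and angle between each of rack, hook_rod's own z axis and vertical below 0.06 rad and linear speed of each of rack, hook_rod below 0.02 m/s and horizontal distance between hook_rod and holder_seat below 0.024 m and z of hook_rod in the frame of holder_seat below -0.094 m); the robot touches nothing.
It fails at once if the robot touches the rack itself instead of using the hook (contact force between any of the fingers, the arm and rack above 0.3 N).
It fails at once if the rod presses on the thin-walled tank with more than 6 N (contact force between hook_rod and tank above 6 N).
It fails at once if more than 8 N between rod and rack, rack and tank, or rack and tray (contact force between hook_rod and rack above 8 N or contact force between rack and tank above 8 N or contact force between rack and tray above 8 N).
It fails at once if the rack is tipped more than 0.5 rad (angle between rack's own z axis and vertical above 0.5 rad).
It fails at once if a bystander is pushed more than 20 mm (distance of any of bottle, vial, timer, tape, marker, beaker from where it was at the start of the episode above 0.02 m).
It also fails if it takes over 72 s, if anything falls off the work surface, if the arm or the gripper's body presses on something with over 40 N, if the wrist force passes 120 N, or if a joint passes its speed limit or range.

## Working session

There is one attempt and no reset: what is moved stays moved. The work goes in short steps, Python scripts to look and compute and a tool call to move; the robot and the scene stay as the last step left them, time stands still between calls to the robot, and variables do not carry over. Pictures are saved under pics/ and viewed, about 8 in all and at most 12, crops included, and the job is handed in when it is done.

Besides the shell and the picture viewer there is one more tool, called after "Call:" as name(argument=value, ...) on one line, values as JSON. jog_arm: Moves the arm, as the interface text tells. Its arguments: {"type":"object","properties":{"xyz":{"type":"array"},"rot":{"type":"array"},"jaw":{"type":"number"},"newtons":{"type":"number"}},"required":["xyz","rot"]}

```bash
mkdir -p pics
cat > h.py <<'E'
import numpy as np,cv2,json
from bench import bot
def grab(n):
    g=bot.grab_frame(n); np.savez(f'{n}.npz',**{k:np.array(v) for k,v in g.items() if not isinstance(v,str)}); return g
def cloud(g):
    z=g['z_map']; h,w=z.shape; f=h/2/np.tan(np.radians(g['fovy'])/2)
    u,v=np.meshgrid(np.arange(w),np.arange(h))
    p=np.stack([(u-g['cx'])/f*z,-(v-g['cy'])/f*z,-z],-1)
    return p@np.array(g['rotation']).T+np.array(g['origin'])
def proj(g,P):
    h=g['z_map'].shape[0]; f=h/2/np.tan(np.radians(g['fovy'])/2)
    c=(np.array(P)-g['origin'])@np.array(g['rotation'])
    return np.stack([g['cx']+f*c[...,0]/-c[...,2],g['cy']-f*c[...,1]/-c[...,2]],-1)
def ray(g,px,zp):
    h=g['z_map'].shape[0]; f=h/2/np.tan(np.radians(g['fovy'])/2)
    px=np.atleast_2d(px).astype(float)
    d=np.stack([(px[:,0]-g['cx'])/f,-(px[:,1]-g['cy'])/f,-np.ones(len(px))],-1)@np.array(g['rotation']).T
    o=np.array(g['origin']); return o+d*((zp-o[2])/d[:,2])[:,None]
def save(n,im): cv2.imwrite(f'pics/{n}.png',cv2.cvtColor(np.ascontiguousarray(im),cv2.COLOR_RGB2BGR))
E
python3 - <<'E'
from h import *
s=bot.sense(); print(s, bot.tcp_to_grasp)
for n in('scene','top'):
    g=grab(n); print(n,[ (k,g[k]) for k in g if k not in('frame','z_map')]); save(n+'0',g['frame'])
E
```

```text
{'time': 0.0, 'q': array([-1.19580043e+00,  1.16500865e-01,  1.44229592e+00,  2.06503611e-05,
        1.58401348e+00, -3.77908456e-02]), 'joint_vel': array([-0.00063174, -0.00034195, -0.00138898,  0.00048791,  0.00016685,
       -0.00045568]), 'effort': array([-5.82831795e-03, -7.32022834e+01, -6.32501864e+01, -2.64121682e-04,
        6.46188593e-03, -2.97189047e-05]), 'position': array([ 270.71356623, -618.11303005,  230.53311003]), 'orientation': array([-2.62893334e+00,  1.71865674e+00,  1.54107494e-03]), 'contact_force': array([-1.05662333, -0.23192991,  0.38818195]), 'torque': array([ 0.05765708, -0.03382214,  0.07378148]), 'opening': 85.38148302646528} 18.700000000000003
scene [('fovy', 57.690564562946264), ('cx', 324.89054851619585), ('cy', 193.46472554983313), ('origin', array([ -4.28803751, 778.92846864, 878.11582605])), ('rotation', array([ 0.35415258, -1.06181398, -2.32861024]))]
top [('fovy', 46.159602170586105), ('cx', 318.95382389903267), ('cy', 206.3609512421475), ('origin', array([ 403.87726292,   77.73368995, 1766.88970597])), ('rotation', array([ 0.04755911, -0.06476035, -1.59775499]))]
```

```bash
python3 - <<'E'
s=open('h.py').read()
s=s.replace("g=bot.grab_frame(n);","g=dict(bot.grab_frame(n)); g['rotation']=cv2.Rodrigues(np.array(g['rotation'],float))[0];")
s+='''
def load(n): return dict(np.load(f'{n}.npz'))
'''
open('h.py','w').write(s)
E
python3 - <<'E'
from h import *
for n in('scene','top'): g=grab(n); print(np.nanpercentile(cloud(g)[g['z_map']>0],[1,50,99],axis=0))
E
```

```text
[[ -671.17787331 -2088.60945493  -863.7617288 ]
 [  532.03038036    88.95432135    86.09856064]
 [ 1144.00770561   861.86567558   660.15271925]]
[[ -446.13590852 -1637.29558966  -873.34461603]
 [  554.49225892    56.74450544     3.80900369]
 [ 1142.48045868  1187.42992152   661.37397202]]
```

View pics/scene0.png

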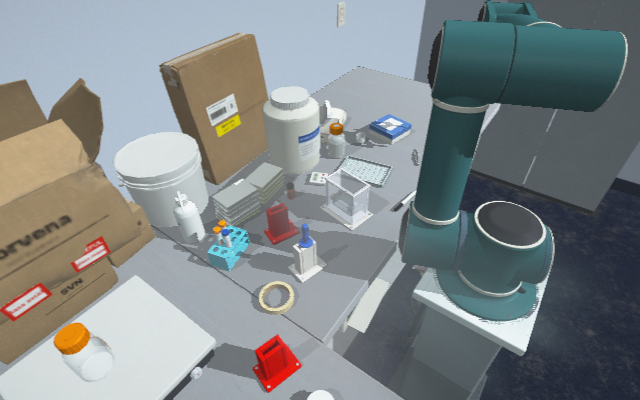

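View pics/top0.png

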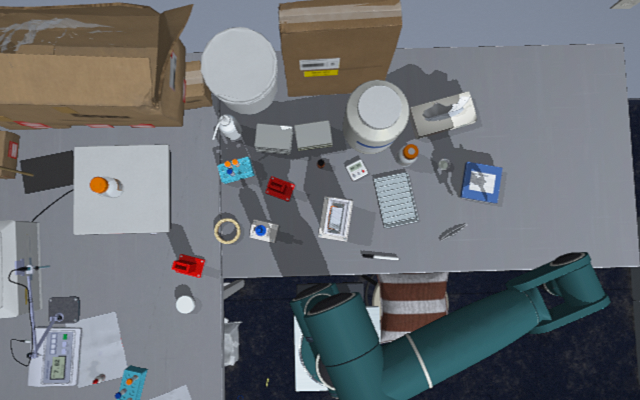

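Run:
```python
from h import *
g=load('top');f=g['frame'];C=cloud(g)
def crop(f,x0,y0,x1,y1,k): return cv2.resize(f[y0:y1,x0:x1],None,fx=k,fy=k,interpolation=cv2.INTER_CUBIC)
a=crop(f,240,190,430,270,4)
g2=load('scene'); b=crop(g2['frame'],270,150,390,285,3)
b2=np.zeros((270,760,3),np.uint8); b=cv2.resize(b,(240,270)); b2[:,:240]=b
save('crop1',np.vstack([a,b2]))
hsv=cv2.cvtColor(f,cv2.COLOR_RGB2HSV)
white=((hsv[...,1]<40)&(hsv[...,2]>200)).astype(np.uint8)
for nm,(x0,y0,x1,y1) in dict(holder=(244,212,286,250),tank=(314,190,362,248),tray=(370,165,425,232)).items():
    if nm=='tray': m=((C[...,2]>1.5)&(C[...,2]<30)).astype(np.uint8)
    else: m=white
    mm=np.zeros_like(m); mm[y0:y1,x0:x1]=m[y0:y1,x0:x1]
    n,l,st,ce=cv2.connectedComponentsWithStats(mm); i=1+np.argmax(st[1:,4])
    pts=C[l==i]; r=cv2.minAreaRect(ray(g,np.argwhere(l==i)[:,::-1],5)[:,:2].astype(np.float32))
    print(nm,st[i],r,np.percentile(pts[:,2],[5,50,95]))
m=(hsv[...,0]>100)&(hsv[...,0]<125)&(hsv[...,1]>120); m[:212]=0;m[250:]=0;m[:,:244]=0;m[:,286:]=0
print('rod',C[m].mean(0),C[m].max(0),m.sum(), ray(g,[np.argwhere(m).mean(0)[::-1]],168))
```

```text
holder [251 225  18  17  98] ((435.8860778808594, 280.092041015625), (73.0298843383789, 46.1514892578125), 74.40323638916016) [  2.76552124  12.27578432 113.84203945]
tank [319 198  33  43 366] ((481.6736145019531, -3.347869873046875), (101.77255249023438, 152.775634765625), 78.95272064208984) [ -1.11370345 127.82819795 139.56256192]
tray [ 370  170   53   62 1248] ((547.88232421875, -234.80038452148438), (246.93502807617188, 174.4652557373047), 10.915010452270508) [ 1.81867338  4.96652144 14.15598015]
rod [443.85849606 264.90739578 129.69533473] [461.887399   284.93345822 183.57062332] 94 [[442.9133968  260.60469644 168.        ]]
```

View pics/crop1.png

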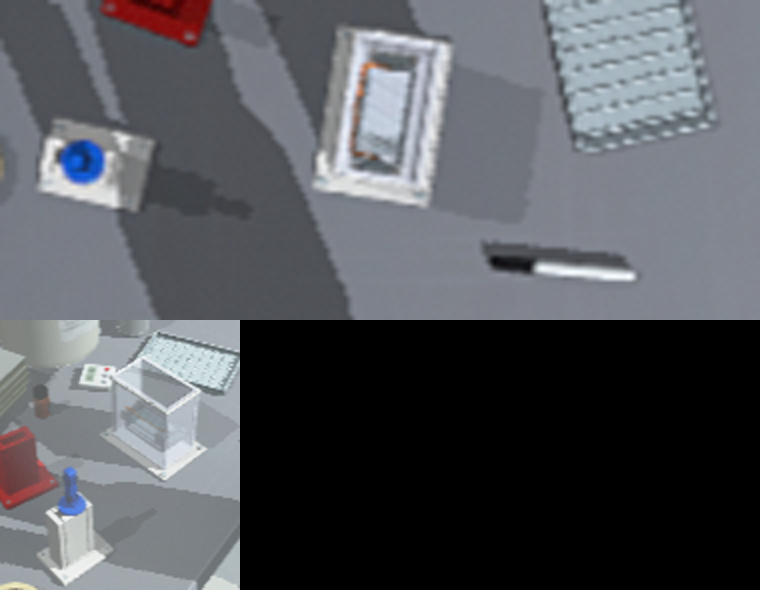

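```bash
cat >> h.py <<'E'
from scipy.spatial.transform import Rotation as Ro
def pose():
    s=bot.sense(); return np.array(s['position']),Ro.from_rotvec(s['orientation']),s
def Rdown(a):  # tool z down, tool x at world azimuth a
    x=np.array([np.cos(a),np.sin(a),0]); z=np.array([0,0,-1.]); return Ro.from_matrix(np.c_[x,np.cross(z,x),z])
def plan(p,a,n):
    p0,R0,s=pose(); R1=Rdown(a); dr=(R0.inv()*R1).as_rotvec()
    X=[];W=[]
    R=R0
    for i in range(n):
        X.append(list(np.round(R.inv().apply((np.array(p)-p0)/n)/10,2))); W.append(list(np.round(dr/n,3))); R=R*Ro.from_rotvec(dr/n)
    print('from',p0.round(1),'az',np.round(np.arctan2(*R0.as_matrix()[[1,0],0]),3),'t',s['time'])
    for i in range(0,n,5): print([[float(v) for v in x] for x in X[i:i+5]],[[float(v) for v in x] for x in W[i:i+5]])
E
python3 - <<'E'
from h import *
g=load('top'); print('tray',ray(g,[[396,199]],14),'tank',ray(g,[[336,219]],120),'marker',ray(g,[[380,256]],7))
plan([400,240,330],0.0,16)
E
```

```text
tray [[ 548.46696107 -233.12718464   14.        ]] tank [[475.00753748  -0.49668772 120.        ]] marker [[ 337.0927986  -166.01062764    7.        ]]
from [ 270.7 -618.2  230.8] az -1.158 t 0.2
[[-4.59, -2.89, -0.62], [-4.37, -3.22, -0.62], [-4.12, -3.52, -0.62], [-3.86, -3.81, -0.62], [-3.57, -4.08, -0.62]] [[-0.0, 0.0, -0.072], [-0.0, 0.0, -0.072], [-0.0, 0.0, -0.072], [-0.0, 0.0, -0.072], [-0.0, 0.0, -0.072]]
[[-3.27, -4.33, -0.62], [-2.95, -4.55, -0.62], [-2.61, -4.76, -0.62], [-2.26, -4.93, -0.62], [-1.9, -5.08, -0.62]] [[-0.0, 0.0, -0.072], [-0.0, 0.0, -0.072], [-0.0, 0.0, -0.072], [-0.0, 0.0, -0.072], [-0.0, 0.0, -0.072]]
[[-1.52, -5.21, -0.62], [-1.14, -5.3, -0.62], [-0.76, -5.37, -0.62], [-0.37, -5.41, -0.62], [0.03, -5.42, -0.62]] [[-0.0, 0.0, -0.072], [-0.0, 0.0, -0.072], [-0.0, 0.0, -0.072], [-0.0, 0.0, -0.072], [-0.0, 0.0, -0.072]]
[[0.42, -5.41, -0.62]] [[-0.0, 0.0, -0.072]]
```

Call:
jog_arm(xyz=[[-4.6,-2.9,-2],[-4.4,-3.2,-2],[-4.1,-3.5,-2],[-3.9,-3.8,-2],[-3.6,-4.1,-2]], rot=[[0,0,-0.072],[0,0,-0.072],[0,0,-0.072],[0,0,-0.072],[0,0,-0.072]])

```text
time: 0.82
position: [309.3, -343.9, 329.9]
orientation: [-2.894, 1.208, 0.008]
contact_force: [1.7, -0.3, -0.1]
opening: 85.2
```

```bash
python3 -c "
from h import *
plan([410,-10,330],0.0,9)"
```

```text
from [ 309.3 -343.9  329.9] az -0.791 t 0.825
[[-1.85, -3.4, 0.02], [-1.54, -3.55, 0.02], [-1.23, -3.68, 0.02], [-0.9, -3.77, 0.01], [-0.57, -3.83, 0.01]] [[-0.001, 0.001, -0.088], [-0.001, 0.001, -0.088], [-0.001, 0.001, -0.088], [-0.001, 0.001, -0.088], [-0.001, 0.001, -0.088]]
[[-0.23, -3.87, 0.01], [0.11, -3.87, 0.0], [0.45, -3.85, 0.0], [0.79, -3.79, 0.0]] [[-0.001, 0.001, -0.088], [-0.001, 0.001, -0.088], [-0.001, 0.001, -0.088], [-0.001, 0.001, -0.088]]
```

Call:
jog_arm(xyz=[[-1.8,-3.4,0],[-1.5,-3.6,0],[-1.2,-3.7,0],[-0.9,-3.8,0],[-0.6,-3.8,0]], rot=[[0,0,-0.088],[0,0,-0.088],[0,0,-0.088],[0,0,-0.088],[0,0,-0.088]])

```text
time: 1.45
position: [365.4, -151.1, 333.2]
orientation: [-3.093, 0.526, -0.001]
contact_force: [1.8, 0.2, -0.0]
opening: 85.3
```

Call:
jog_arm(xyz=[[-0.2,-3.9,0],[0.1,-3.9,0],[0.5,-3.8,0],[0.8,-3.8,0],[0,0,0]], rot=[[0,0,-0.088],[0,0,-0.088],[0,0,-0.088],[0,0,-0.088],[0,0,0]])

```text
time: 2.08
position: [408.4, 5.3, 333.8]
orientation: [-3.138, -0.049, -0.004]
contact_force: [1.3, -0.6, 0.3]
opening: 85.2
```

```bash
python3 -c "
from h import *
g=grab('wrist'); save('w1',g['frame']); print(g['origin'],g['rotation'],g['fovy']); np.savez('tankw.npz',**g)
plan([400,250,330],0.0,5)"
```

```text
[406.540698    82.85393329 476.81413547] [[ 0.99952984 -0.02867407 -0.01085764]
 [ 0.03061068  0.95348902  0.29986944]
 [ 0.00175416 -0.30006081  0.95391846]] 62.03319156085645
from [408.2   4.3 333.9] az 0.029 t 2.125
[[-0.02, -4.92, 0.09], [-0.05, -4.92, 0.09], [-0.08, -4.92, 0.09], [-0.11, -4.91, 0.08], [-0.14, -4.91, 0.08]] [[-0.001, -0.0, 0.006], [-0.001, -0.0, 0.006], [-0.001, -0.0, 0.006], [-0.001, -0.0, 0.006], [-0.001, -0.0, 0.006]]
```

View pics/w1.png

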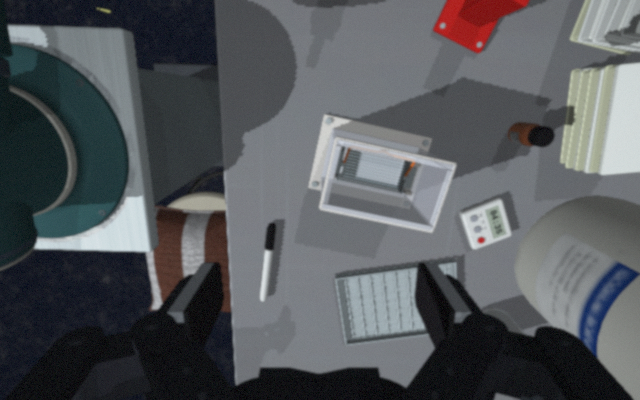

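Call:
jog_arm(xyz=[[0,-4.9,0],[0,-4.9,0],[-0.1,-4.9,0],[-0.1,-4.9,0],[-0.1,-4.9,0]], rot=[[0,0,0.006],[0,0,0.006],[0,0,0.006],[0,0,0.006],[0,0,0.006]])

```text
time: 2.75
position: [403.0, 249.3, 335.0]
orientation: [-3.139, 0.028, -0.007]
contact_force: [0.4, 0.3, -0.4]
opening: 85.4
```

```bash
python3 -c "
from h import *
g=grab('wrist'); save('w2',g['frame']); np.savez('holdw.npz',**g); print(pose()[0])
t=load('tankw'); r=ray(t,[[336,135],[456,163],[431,231],[321,210]],136); print(r.round(1),r.mean(0)); c=r[:,:2]
for i in range(4): d=c[(i+1)%4]-c[i]; print(np.hypot(*d),np.degrees(np.arctan2(d[1],d[0])))
f=ray(t,[[326,113],[432,138],[309,188]],5); print(f, f[1:].mean(0))
g=load('top');h=cv2.cvtColor(g['frame'],cv2.COLOR_RGB2HSV);m=(h[...,0]<16)&(h[...,1]>90)&(h[...,2]>110);m[:190]=0;m[245:]=0;m[:,:315]=0;m[:,365:]=0
px=np.argwhere(m)[:,::-1];print(np.c_[px,ray(g,px,77)[:,:2].round(0)])
"
```

```text
[402.63466748 253.28894511 334.21618242]
[[425.6  46.8 136. ]
 [551.4  22.  136. ]
 [535.5 -54.6 136. ]
 [413.1 -33.7 136. ]] [481.39346751  -4.86209792 136.        ]
128.13741416260336 -11.168740054066316
78.17460663837325 -101.73827808204477
124.11273374221636 170.32079901508132
81.46342892191336 81.14553429803416
[[417.90584357  62.27012756   5.        ]
 [567.85558293  32.90124766   5.        ]
 [396.91476415 -44.90499988   5.        ]] [482.38517354  -6.00187611   5.        ]
[[331. 206. 524.  14.]
 [332. 206. 524.  10.]
 [333. 206. 524.   7.]
 [334. 206. 524.   3.]
 [331. 207. 521.  14.]
 [330. 208. 517.  18.]
 [330. 210. 510.  18.]
 [330. 211. 506.  18.]
 [330. 212. 503.  18.]
 [329. 213. 499.  22.]
 [330. 213. 499.  18.]
 [329. 228. 445.  24.]
 [330. 228. 445.  20.]]
```

View pics/w2.png

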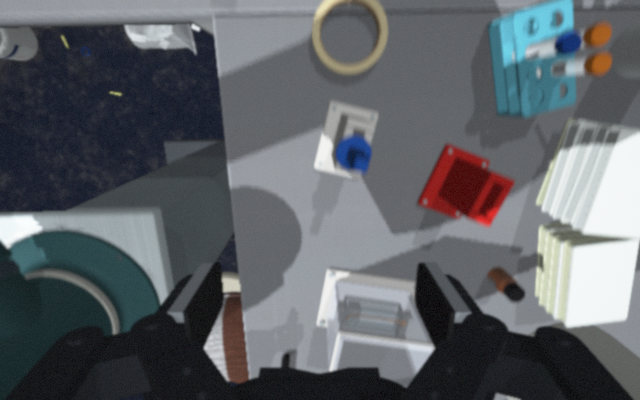

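```bash
python3 -c "
from h import *
g=load('holdw')
f=ray(g,[[332,101],[379,111],[364,180],[315,170]],5); print(f.round(1)); 
c=f[:,:2]
for i in range(4): d=c[(i+1)%4]-c[i]; print(np.hypot(*d),np.degrees(np.arctan2(d[1],d[0])))
print(c[[1,3]].mean(0))
h=cv2.cvtColor(g['frame'],cv2.COLOR_RGB2HSV);m=(h[...,0]>100)&(h[...,0]<130)&(h[...,1]>130)&(h[...,2]>60);m[:120]=0;m[185:]=0;m[:,:325]=0;m[:,385:]=0
C=cloud(g)[m]; print(len(C)); top=C[C[:,2]>150]; print(len(top),top.mean(0) if len(top) else 0); gd=C[(C[:,2]<125)&(C[:,2]>95)]; print(gd.mean(0),gd.min(0),gd.max(0))
px=np.argwhere(m)[:,::-1]; print(px.min(0),px.max(0)); save('b',(m*255).astype(np.uint8)[...,None].repeat(3,2))
# finger centre projection
print(proj(g,np.array([[402.6,253.3,z] for z in (334,300,250,168,112)])))
plan([440,262,245],-0.2,4)
"
```

```text
[[424.4 320.9   5. ]
 [488.8 306.6   5. ]
 [470.4 209.5   5. ]
 [399.1 225.8   5. ]]
66.05136730306448 -12.574261583747463
98.78719118745296 -100.77862300857542
73.10851334212127 167.11833175473882
98.42615675910811 75.11955647998319
[443.97315036 266.18278049]
908
226 [441.6337169  268.75404114 176.32057848]
[440.80850458 271.56319978 115.89065544] [423.66575601 252.25788092  96.74074087] [461.06535062 284.02251643 124.95568568]
[336 136] [370 171]
[[316.2792886  257.98914751]
 [316.46950517 230.71186739]
 [316.65568425 204.0135665 ]
 [316.84004691 177.57574418]
 [316.92130679 165.92298162]]
from [402.6 253.3 334.2] az -0.017 t 2.8
[[0.92, -0.23, 2.23], [0.91, -0.27, 2.23], [0.9, -0.31, 2.23], [0.89, -0.36, 2.23]] [[-0.001, -0.001, 0.046], [-0.001, -0.001, 0.046], [-0.001, -0.001, 0.046], [-0.001, -0.001, 0.046]]
```

Call:
jog_arm(xyz=[[1.0,-0.3,2.4],[1.0,-0.3,2.4],[1.0,-0.4,2.4],[1.0,-0.4,2.4],[0,0,2.4]], rot=[[0,0,0.05],[0,0,0.05],[0,0,0.05],[0,0,0.05],[0,0,0]])

```text
time: 3.42
position: [447.7, 261.0, 212.6]
orientation: [-3.116, 0.36, -0.009]
contact_force: [-0.3, -0.0, -0.1]
opening: 85.5
```

```bash
python3 -c "
from h import *
g=grab('wrist'); g=grab('wrist');save('w3',g['frame']);p,R,s=pose();print(p,R.as_matrix().round(3))
h=cv2.cvtColor(g['frame'],cv2.COLOR_RGB2HSV);m=(h[...,0]>100)&(h[...,0]<130)&(h[...,1]>130)&(h[...,2]>60)
C=cloud(g)[m];top=C[C[:,2]>155]; print(len(top),top.mean(0),top.min(0),top.max(0)); gd=C[(C[:,2]<125)&(C[:,2]>95)]; print(gd.min(0),gd.max(0))
print(proj(g,p-np.array([[0,0,z] for z in(0,40,60,100)])))
"
```

```text
[446.60378704 260.66039091 210.89889575] [[ 0.974 -0.227  0.003]
 [-0.227 -0.974  0.002]
 [ 0.002 -0.003 -1.   ]]
792 [443.95384072 268.22525637 177.78257918] [436.03650264 257.54493576 155.00029398] [465.04553568 336.22628088 352.03035908]
[424.52085436 246.44409642 114.05226401] [461.29760163 283.7513892  124.90829043]
[[316.9816564  268.34287333]
 [317.25291781 234.94876011]
 [317.35249063 222.6906728 ]
 [317.5066635  203.71095018]]
```

View pics/w3.png

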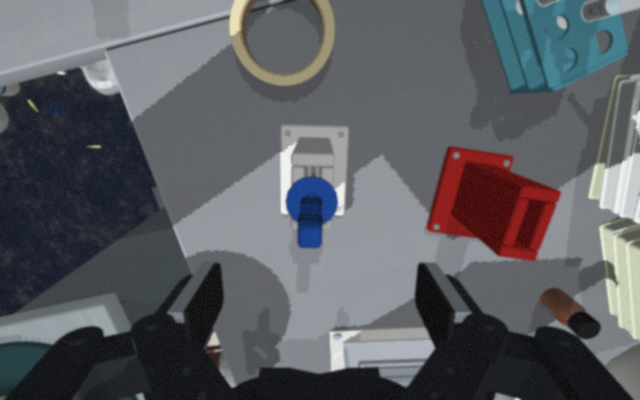

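```bash
python3 -c "
from h import *
g=load('wrist')
print(ray(g,[[311.5,201]],103),ray(g,[[310,238]],168))
h=cv2.cvtColor(g['frame'],cv2.COLOR_RGB2HSV);m=((h[...,0]>100)&(h[...,0]<130)&(h[...,1]>130)&(h[...,2]>60)).astype(np.uint8)
c=max(cv2.findContours(m,0,1)[0],key=cv2.contourArea)[:,0]; print(c.min(0),c.max(0))
r=ray(g,c,104)[:,:2]; k=(c[:,1]<212); # guard rim circle fit
A=np.c_[2*r[k],np.ones(k.sum())];s=np.linalg.lstsq(A,(r[k]**2).sum(1),rcond=None)[0];print('circ',s[:2],np.sqrt(s[2]+(s[:2]**2).sum()))
b=c[c[:,1]>=c[:,1].max()-1]; print('bottom edge',b.min(0),b.max(0),ray(g,b,168).mean(0))
print('foot',ray(g,[[281,125],[349,127],[345,216],[281,214]],5))
"
```

```text
[[441.92507357 261.43850375 103.        ]] [[441.61002939 258.51646429 168.        ]]
[287 176] [336 247]
circ [441.97554836 261.7830958 ] 19.126700532252972
bottom edge [300 246] [318 247] [439.72043835 253.30363475 168.        ]
foot [[421.62679755 318.07200169   5.        ]
 [488.73566936 300.26617037   5.        ]
 [464.90429526 206.55514707   5.        ]
 [396.42201175 225.0730491    5.        ]]
```

Call:
jog_arm(xyz=[[-0.47,0,0.9],[0,0,2.0],[0,0,2.0],[0,0,2.0],[0,0,1.1]], rot=[[0,0,0.012],[0,0,0],[0,0,0],[0,0,0],[0,0,0]])

```text
time: 4.15
position: [442.8, 261.3, 128.1]
orientation: [-3.114, 0.381, -0.008]
contact_force: [-0.3, -0.6, -0.1]
opening: 85.7
```

Call:
jog_arm(xyz=[[0,0,0],[0,0,0]], rot=[[0,0,0],[0,0,0]])

```text
time: 4.4
position: [442.6, 261.3, 127.5]
orientation: [-3.115, 0.381, -0.006]
contact_force: [0.3, -0.1, 0.8]
opening: 85.2
```

```bash
python3 -c "
from h import *
plan([442,261.5,130],-0.24,1)"
```

```text
from [442.6 261.3 127.5] az -0.243 t 4.4
[[-0.07, -0.01, -0.25]] [[-0.004, -0.004, -0.003]]
```

Call:
jog_arm(xyz=[[-0.05,0,-0.25],[0,0,0]], rot=[[-0.004,-0.004,-0.003],[0,0,0]])

```text
time: 4.65
position: [442.5, 261.6, 131.4]
orientation: [-3.118, 0.376, -0.001]
contact_force: [0.0, 0.1, 0.5]
opening: 85.2
```

Call:
jog_arm(xyz=[[0,0,0],[0,0,0],[0,0,0],[0,0,0],[0,0,0]], rot=[[0,0,0],[0,0,0],[0,0,0],[0,0,0],[0,0,0]], jaw=255, newtons=60)

```text
time: 5.28
position: [442.7, 261.7, 131.9]
orientation: [-3.118, 0.376, -0.002]
contact_force: [0.1, -0.1, -0.3]
opening: 13.4
```

Call:
jog_arm(xyz=[[0,0,0],[0,0,0],[0,0,0]], rot=[[0,0,0],[0,0,0],[0,0,0]])

```text
time: 5.65
position: [442.7, 261.7, 131.9]
orientation: [-3.118, 0.376, -0.002]
contact_force: [0.3, -0.2, -0.0]
opening: 13.4
```

```bash
python3 -c "
from h import *
p,R,s=pose(); print(p,R.as_matrix(),s['contact_force'],s['torque'],s['opening'],s['q'])
np.savez('grasp.npz',p=p,R=R.as_matrix())"
```

```text
[442.7369545  261.7296858  131.86444136] [[ 0.97136169 -0.23760025  0.00161137]
 [-0.23760203 -0.97136205  0.00101963]
 [ 0.00132296 -0.00137329 -0.99999818]] [ 0.33774532 -0.15601245 -0.04902564] [ 0.00214016 -0.01558273  0.00810074] 13.3922272759076 [ 4.84209450e-01 -1.96661182e-01  1.90698137e+00  1.53845285e-04
  1.42937168e+00  7.24083654e-01]
```

Call:
jog_arm(xyz=[[0,0,-1.0],[0,0,-1.8],[0,0,-2.0],[0,0,-2.0],[0,0,-2.0]], rot=[[0,0,0],[0,0,0],[0,0,0],[0,0,0],[0,0,0]])

```text
time: 6.28
position: [442.4, 261.5, 226.0]
orientation: [-3.118, 0.376, -0.002]
contact_force: [1.0, 0.8, -0.8]
opening: 12.9
```

Call:
jog_arm(xyz=[[0,0,-2.0],[0,0,-2.0],[0,0,-2.0],[0,0,-1.5],[0,0,0]], rot=[[0,0,0],[0,0,0],[0,0,0],[0,0,0],[0,0,0]])

```text
time: 6.9
position: [442.6, 261.6, 308.7]
orientation: [-3.116, 0.376, -0.006]
contact_force: [-1.8, -0.2, -0.6]
opening: 13.0
```

```bash
python3 -c "
from h import *
g=grab('scene'); p,R,s=pose(); print(p,s['contact_force'],s['opening'])
o=p-[0,0,117.9]; a=proj(g,np.array([o,o+[0,0,85],o+[0,0,117.9]])); print(a)
x,y=a[0].astype(int); c=g['frame'][max(y-90,0):y+25,x-50:x+50]; save('s2',cv2.resize(c,None,fx=5,fy=5,interpolation=cv2.INTER_CUBIC)); print(x-50,max(y-90,0))"
```

```text
[442.44715814 261.56380966 307.77944815] [-0.17642073  1.22272568 -0.81156959] 12.876672849343977
[[304.08102025 222.46246371]
 [302.44609722 198.54450345]
 [301.75843625 188.4844287 ]]
254 132
```

View pics/s2.png

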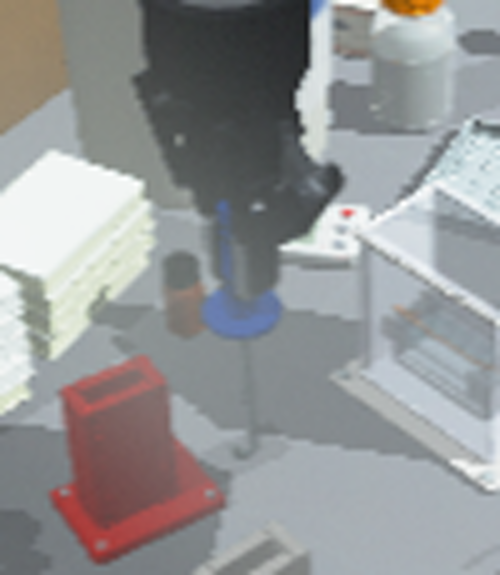

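```bash
python3 -c "
from h import *
g=grab('wrist'); p,R,s=pose(); M=R.as_matrix(); print(p)
hx=-M[:,1]; up=-M[:,2]
o=p-117.9*up
for b in(-10,-5,0,5,10): print(b,proj(g,np.array([o+hx*(b+12.7)+up*14.7,o+hx*b+up*30, o+hx*(b+5)])).round(1).tolist())
x,y=proj(g,o).astype(int); print(x-50,y-50); c=g['frame'][y-50:y+50,x-50:x+50]; save('w4',cv2.resize(c,None,fx=6,fy=6,interpolation=cv2.INTER_CUBIC))"
```

```text
[442.29569906 261.46675237 307.02509836]
-10 [[317.8, 198.2], [317.8, 220.6], [317.9, 201.9]]
-5 [[317.8, 192.0], [317.8, 214.2], [317.9, 196.1]]
0 [[317.8, 185.7], [317.7, 207.8], [317.8, 190.2]]
5 [[317.8, 179.4], [317.7, 201.3], [317.8, 184.3]]
10 [[317.8, 172.9], [317.7, 194.7], [317.8, 178.3]]
267 146
```

View pics/w4.png

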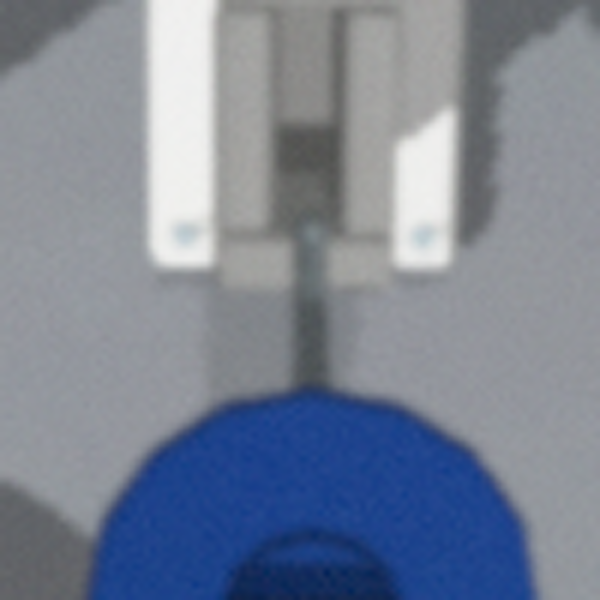

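```bash
python3 -c "
from h import *
plan([482,-3.5,305],-0.195,6)"
```

```text
from [442.3 261.5 307. ] az -0.24 t 7.0
[[1.69, 4.13, 0.03], [1.66, 4.15, 0.03], [1.63, 4.16, 0.03], [1.6, 4.17, 0.03], [1.57, 4.18, 0.03]] [[-0.0, -0.0, -0.007], [-0.0, -0.0, -0.007], [-0.0, -0.0, -0.007], [-0.0, -0.0, -0.007], [-0.0, -0.0, -0.007]]
[[1.54, 4.19, 0.03]] [[-0.0, -0.0, -0.007]]
```

Call:
jog_arm(xyz=[[1.7,4.1,0],[1.7,4.1,0],[1.6,4.2,0],[1.6,4.2,0],[1.6,4.2,0]], rot=[[0,0,-0.007],[0,0,-0.007],[0,0,-0.007],[0,0,-0.007],[0,0,-0.007]])

```text
time: 7.62
position: [475.2, 36.4, 301.1]
orientation: [3.126, -0.311, -0.008]
contact_force: [1.2, -0.6, 0.2]
opening: 13.2
```

Call:
jog_arm(xyz=[[1.5,4.2,0],[0,0,0],[0,0,0]], rot=[[0,0,-0.007],[0,0,0],[0,0,0]])

```text
time: 8.0
position: [481.2, -11.4, 298.2]
orientation: [3.126, -0.306, -0.014]
contact_force: [0.2, 1.2, -0.2]
opening: 13.0
```

```bash
python3 -c "
from h import *
plan([482,-3.5,305],-0.195,1)
g=grab('wrist'); p,R,s=pose(); np.savez('w5.npz',**g); print(p,s['contact_force'])
o=p-[0,0,117.9]; print(proj(g,np.array([o+[0,0,15]])))
c=g['frame'][110:310,200:460]; save('w5',cv2.resize(c,None,fx=3,fy=3,interpolation=cv2.INTER_CUBIC))"
```

```text
from [481.2 -11.4 298.2] az -0.195 t 8.0
[[-0.08, -0.79, -0.69]] [[0.001, 0.009, 0.0]]
[481.14391848 -11.19148608 298.12203856] [ 0.34507617  0.52138152 -0.66491212]
[[319.14075963 201.24627708]]
```

View pics/w5.png

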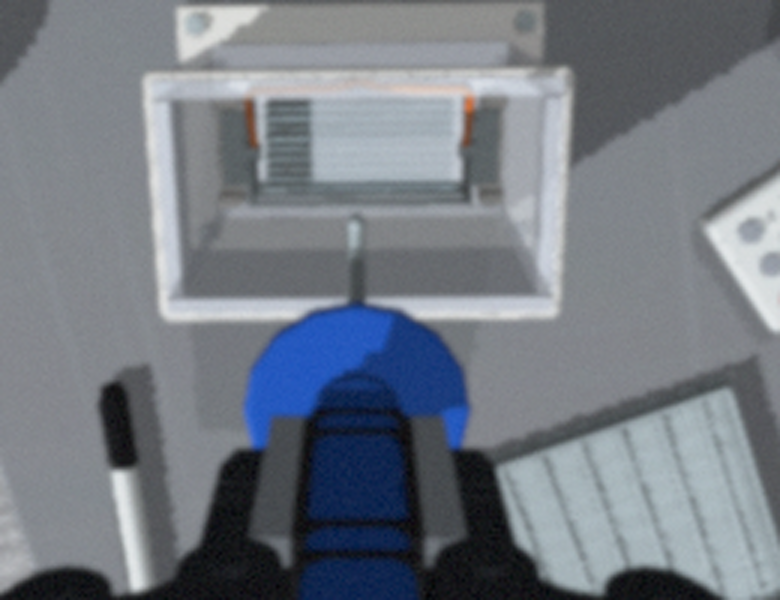

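```bash
python3 -c "
from h import *
g=load('w5'); c=np.array([[145,72],[572,69],[558,318],[163,320]])/3+[200,110]
r=ray(g,c,136)[:,:2]; print(r,r.mean(0))
for i in range(4): d=r[(i+1)%4]-r[i]; print(np.hypot(*d),np.degrees(np.arctan2(d[1],d[0])))
r2=ray(g,np.array([[357,215]])/3+[200,110],298.1-117.9+15)[:,:2]; p=np.array([481.1,-11.2]); print('tip',r2,r2-p)
"
```

```text
[[426.48697877  45.32797462]
 [552.72857914  21.3196898 ]
 [537.92429644 -56.87316423]
 [411.68086891 -32.99515755]] [482.20518082  -5.80516434]
128.50423886007394 -10.767770538632448
79.5819653417221 -100.72093286736624
128.48175823328836 169.2894556261629
79.71031251788187 79.29519686415159
tip [[484.07446389   4.15315366]] [[ 2.97446389 15.35315366]]
```

Call:
jog_arm(xyz=[[0,-0.65,0],[0,0,0.8],[0,0,1.5],[0,0,1.5],[0,0,1.5]], rot=[[0,0.009,-0.008],[0,0,0],[0,0,0],[0,0,0],[0,0,0]])

```text
time: 8.68
position: [482.3, -2.0, 241.4]
orientation: [3.127, -0.285, 0.001]
contact_force: [1.1, 0.1, -1.1]
opening: 13.0
```

```bash
python3 -c "
from h import *
plan([482.4,-4.8,176],-0.187,4);print(pose()[2]['contact_force'])"
```

```text
from [482.3  -2.  241.4] az -0.182 t 8.675
[[0.01, 0.07, 1.64], [0.01, 0.07, 1.64], [0.02, 0.07, 1.64], [0.02, 0.07, 1.64]] [[0.0, -0.0, 0.001], [0.0, -0.0, 0.001], [0.0, -0.0, 0.001], [0.0, -0.0, 0.001]]
[ 1.09041059  0.05338211 -1.05826994]
```

Call:
jog_arm(xyz=[[0,0.28,0.8],[0,0,1.4],[0,0,1.4],[0,0,1.4],[0,0,1.0]], rot=[[0,0,0.005],[0,0,0],[0,0,0],[0,0,0],[0,0,0]])

```text
time: 9.3
position: [481.4, -5.2, 176.2]
orientation: [3.126, -0.295, -0.001]
contact_force: [0.4, -0.2, -0.0]
opening: 13.1
```

Call:
jog_arm(xyz=[[0,0,0],[0,0,0]], rot=[[0,0,0],[0,0,0]])

```text
time: 9.55
position: [481.3, -5.2, 175.8]
orientation: [3.126, -0.294, -0.002]
contact_force: [-0.4, 0.4, -0.8]
opening: 13.1
```

```bash
python3 -c "
from h import *
plan([482.4,-4.8,176],-0.187,1);print(pose()[2]['contact_force'])"
```

```text
from [481.3  -5.2 175.8] az -0.188 t 9.55
[[0.1, -0.06, -0.02]] [[0.002, 0.001, -0.001]]
[-0.36731733  0.42125094 -0.76639942]
```

Call:
jog_arm(xyz=[[0.08,-0.4,0],[0,-0.4,0],[0,-0.3,0],[0,0,0]], rot=[[0,0,0],[0,0,0],[0,0,0],[0,0,0]])

```text
time: 10.05
position: [484.9, 6.4, 177.0]
orientation: [3.126, -0.294, 0.001]
contact_force: [0.2, -0.8, -1.2]
opening: 12.9
```

Call:
jog_arm(xyz=[[0,-0.1,0],[0,-0.1,0],[0,0,0]], rot=[[0,0,0],[0,0,0],[0,0,0]])

```text
time: 10.42
position: [485.2, 8.4, 177.0]
orientation: [3.126, -0.294, 0.001]
contact_force: [-0.2, 1.1, -1.0]
opening: 13.1
```

Call:
jog_arm(xyz=[[0,-0.07,0],[0,0,0]], rot=[[0,0,0],[0,0,0]])

```text
time: 10.68
position: [485.4, 9.1, 176.9]
orientation: [3.126, -0.294, 0.001]
contact_force: [-0.4, -0.4, 0.4]
opening: 13.0
```

Call:
jog_arm(xyz=[[0,-0.06,0],[0,0,0]], rot=[[0,0,0],[0,0,0]])

```text
time: 10.92
position: [485.5, 9.7, 177.0]
orientation: [3.126, -0.294, 0.001]
contact_force: [1.1, -0.1, -1.2]
opening: 13.1
```

Call:
jog_arm(xyz=[[0,-0.06,0],[0,0,0]], rot=[[0,0,0],[0,0,0]])

```text
time: 11.18
position: [485.6, 10.3, 177.0]
orientation: [3.126, -0.294, 0.001]
contact_force: [0.6, -0.7, -1.0]
opening: 13.3
```

Call:
jog_arm(xyz=[[0,-0.06,0],[0,0,0]], rot=[[0,0,0],[0,0,0]])

```text
time: 11.42
position: [485.7, 10.9, 177.0]
orientation: [3.126, -0.294, 0.001]
contact_force: [-0.9, -0.2, -0.7]
opening: 13.1
```

Call:
jog_arm(xyz=[[0,-0.05,0],[0,0,0]], rot=[[0,0,0],[0,0,0]])

```text
time: 11.68
position: [485.8, 11.2, 177.0]
orientation: [3.126, -0.295, 0.001]
contact_force: [-0.2, -1.8, -0.7]
opening: 13.4
```

Call:
jog_arm(xyz=[[0,-0.05,0],[0,0,0]], rot=[[0,0,0],[0,0,0]])

```text
time: 11.92
position: [485.8, 11.5, 177.0]
orientation: [3.125, -0.295, 0.001]
contact_force: [0.4, -1.6, 0.1]
opening: 13.1
```

```bash
python3 -c "
from h import *
p,R,s=pose();print(p,s['contact_force'],s['torque'])
g=load('w5'); d=p-[482.2,-5.8,0]; print(d[0]*.186+d[1]*.983,d[0]*.983-d[1]*.186)"
```

```text
[485.82935459  11.51820095 176.99601747] [ 0.38330935 -1.57391192  0.14567769] [-0.53489649  0.0914276   0.02689844]
17.69885148412515 0.3464701896771114
```

Call:
jog_arm(xyz=[[0,-0.02,-0.12],[0,-0.01,-0.12],[0,0,0]], rot=[[0,0,0],[0,0,0],[0,0,0]])

```text
time: 12.3
position: [485.8, 11.7, 179.3]
orientation: [3.125, -0.295, 0.0]
contact_force: [-0.5, -2.3, 0.0]
opening: 13.3
```

```bash
python3 -c "
from h import *
p,R,s=pose();print(p,s['contact_force'],s['torque'],R.as_matrix()[:,2])"
```

```text
[485.75774017  11.7135817  179.30210134] [-0.53273924 -2.31910296  0.04264646] [-0.62247978  0.21711363  0.04749763] [-2.51245125e-04 -2.91761812e-03 -9.99995712e-01]
```

Call:
jog_arm(xyz=[[0,-0.01,-0.13],[0,0,-0.13],[0,-0.01,-0.13],[0,0,0]], rot=[[0,0,0],[0,0,0],[0,0,0],[0,0,0]])

```text
time: 12.8
position: [485.7, 11.8, 183.4]
orientation: [3.125, -0.295, -0.0]
contact_force: [-0.6, -2.7, 0.2]
opening: 12.9
```

```bash
python3 -c "
from h import *
p,R,s=pose();print(p,s['contact_force'],s['torque'])"
```

```text
[485.73759015  11.83146912 183.42451216] [-0.59876352 -2.70121771  0.20513914] [-0.70311197  0.21970927  0.0723463 ]
```

Call:
jog_arm(xyz=[[0,0,-0.18],[0,0,-0.18],[0,0,-0.18],[0,0,0]], rot=[[0,0,0],[0,0,0],[0,0,0],[0,0,0]])

```text
time: 13.3
position: [485.8, 11.8, 189.4]
orientation: [3.125, -0.295, 0.0]
contact_force: [-1.4, -3.3, 0.6]
opening: 13.2
```

```bash
python3 -c "
from h import *
p,R,s=pose();print(p,s['contact_force'],s['torque'])
g=grab('scene'); a=proj(g,np.array([482,-5,90])).astype(int); c=g['frame'][a[1]-45:a[1]+45,a[0]-60:a[0]+60]; save('s3',cv2.resize(c,None,fx=6,fy=6,interpolation=cv2.INTER_CUBIC))"
```

```text
[485.78804898  11.83848689 189.36909417] [-1.39278214 -3.290261    0.64192105] [-0.72702303  0.31004595  0.02643128]
```

View pics/s3.png

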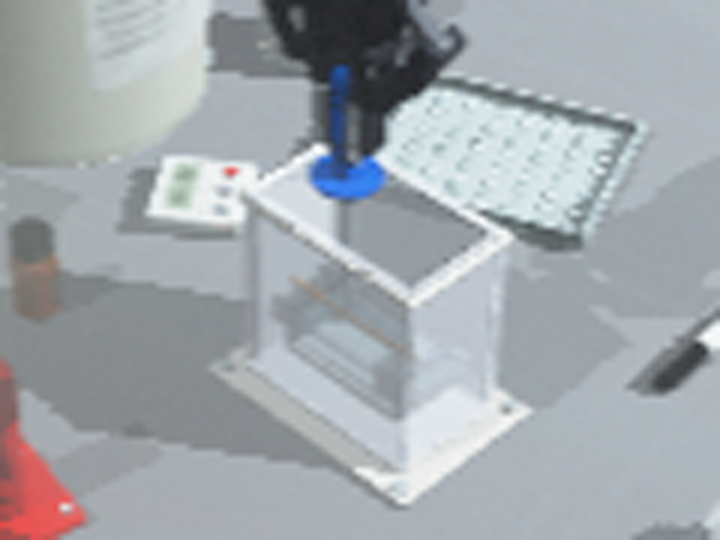

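Call:
jog_arm(xyz=[[0,0,-0.15],[0,0,-0.12],[0,0.25,-0.1],[0,0.25,-0.15],[0,0,0]], rot=[[0,0,0],[0,0,0],[0,0,0],[0,0,0],[0,0,0]])

```text
time: 13.98
position: [484.9, 7.1, 195.0]
orientation: [3.126, -0.294, 0.001]
contact_force: [0.3, -0.9, -0.1]
opening: 13.2
```

```bash
python3 -c "
from h import *
p,R,s=pose();d=p-[482.2,-5.8,0];print(p,s['contact_force'],s['torque'],d[0]*.186+d[1]*.983,d[0]*.983-d[1]*.186,p[2]-117.9)"
```

```text
[484.93384002   7.14971678 194.98556669] [ 0.30747107 -0.86748094 -0.14520736] [ 0.00078398 -0.03335854 -0.03566022] 13.238065841718715 0.27871741880476675 77.08556669332086
```

Call:
jog_arm(xyz=[[0,0.35,-0.15],[0,0.35,-0.13],[0,0.35,-0.1],[0,0.35,-0.08],[0,0.3,-0.05]], rot=[[0,0,0],[0,0,0],[0,0,0],[0,0,0],[0,0,0]])

```text
time: 14.6
position: [481.6, -10.6, 200.5]
orientation: [3.126, -0.294, 0.001]
contact_force: [0.2, 0.1, -0.3]
opening: 13.6
```

```bash
python3 -c "
from h import *
p,R,s=pose();d=p-[482.2,-5.8,0];print(p,s['contact_force'],s['torque'],d[0]*.186+d[1]*.983,d[0]*.983-d[1]*.186,p[2]-117.9)
g=grab('scene'); h=cv2.cvtColor(g['frame'],cv2.COLOR_RGB2HSV);m=(h[...,0]<18)&(h[...,1]>60)&(h[...,2]>110)
a=proj(g,np.array([482,-5,90])).astype(int);q=np.zeros_like(m);q[a[1]-25:a[1]+25,a[0]-25:a[0]+25]=1;m&=q;px=np.argwhere(m)[:,::-1];print(len(px),px[:30].tolist())
t=np.array([.983,-.186,0]);n=np.array([.186,.983,0]);T=np.array([482.2,-5.8,0])
for nn,z in((27,76),(10,90),(0,91.5)): print(nn,proj(g,np.array([T+t*y+n*nn+[0,0,z] for y in(-41,0,41)])).round(1).tolist())
c=g['frame'][a[1]-30:a[1]+30,a[0]-40:a[0]+40]; save('s4',cv2.resize(c,None,fx=9,fy=9,interpolation=cv2.INTER_CUBIC))
"
```

```text
[481.58427324 -10.59978047 200.53166279] [ 0.24377226  0.11886304 -0.30499234] [-0.01760832  0.00107628  0.00106779] -4.8327093749201 0.287499763169481 82.6316627898619
2 [[323, 174], [324, 174]]
27 [[348.7, 204.7], [339.8, 198.7], [331.1, 193.0]]
10 [[352.5, 199.1], [343.4, 193.2], [334.7, 187.6]]
0 [[354.6, 197.3], [345.5, 191.5], [336.8, 185.9]]
```

```bash
python3 -c "
from h import *
t=np.array([.983,-.186,0]);n=np.array([.186,.983,0]);T=np.array([482.2,-5.8,0])
for nm in('scene','wrist'):
    g=load('scene') if nm=='scene' else grab('wrist')
    L=cv2.cvtColor(g['frame'],cv2.COLOR_RGB2LAB).astype(int); s=L[...,2]-128
    for nn,z in((27,76),(10,90),(5,91),(0,91.5)):
        P=np.array([T+t*y+n*nn+[0,0,z] for y in(-30,-20,-10,10,20,30)])
        q=proj(g,P).round().astype(int)
        print(nm,nn,q[[0,-1]].tolist(),[int(s[max(v-1,0):v+2,u-1:u+2].max()) for u,v in q])
g=load('wrist');L=cv2.cvtColor(g['frame'],cv2.COLOR_RGB2LAB).astype(int); m=(L[...,2]>150)&(L[...,1]>140);px=np.argwhere(m[100:300,220:440]);print(len(px),px.min(0)+[100,220],px.max(0)+[100,220])
import collections;print(sorted(collections.Counter((px[:,0]+100).tolist()).items()))
" 2>&1 | tail -20
```

```text
scene 27 [[346, 203], [333, 195]] [-5, -5, -5, -4, -3, -3]
scene 10 [[350, 197], [337, 189]] [2, 2, -1, -3, 2, 4]
scene 5 [[351, 197], [338, 188]] [2, 2, 2, 2, 2, 4]
scene 0 [[352, 196], [339, 187]] [2, 2, 2, 2, 2, 4]
wrist 27 [[280, 156], [355, 155]] [-2, -2, -2, 0, 0, 0]
wrist 10 [[279, 180], [356, 180]] [-2, -1, -3, -5, -4, -4]
wrist 5 [[279, 187], [356, 187]] [30, 29, 23, 24, 37, 34]
wrist 0 [[279, 193], [356, 193]] [-2, -2, -4, -3, -2, -3]
170 [186 267] [190 367]
[(186, 4), (187, 23), (188, 89), (189, 44), (190, 10)]
```

Call:
jog_arm(xyz=[[0,0,-0.12],[0,0,-0.12],[0,0,-0.12],[0,0,-0.15],[0,0,-0.15]], rot=[[0,0,0],[0,0,0],[0,0,0],[0,0,0],[0,0,0]])

```text
time: 15.32
position: [481.3, -10.4, 206.6]
orientation: [3.126, -0.294, -0.001]
contact_force: [0.1, 0.2, -4.2]
opening: 13.1
```

```bash
python3 -c "
from h import *
p,R,s=pose();d=p-[482.2,-5.8,0];print(p,s['contact_force'],s['torque'],d[0]*.186+d[1]*.983,d[0]*.983-d[1]*.186,p[2]-117.9)"
```

```text
[481.26720011 -10.36017347 206.61414373] [ 0.09170496  0.1727338  -4.17239981] [-0.02747815 -0.03256693  0.08796522] -4.656151297498859 -0.068750024697938 88.71414372661252
```

Call:
jog_arm(xyz=[[0,0,-0.3],[0,0,-0.4],[0,0,-0.4],[0,0,-0.4],[0,0,-0.4]], rot=[[0,0,0],[0,0,0],[0,0,0],[0,0,0],[0,0,0]])

```text
time: 15.95
position: [481.3, -10.3, 227.0]
orientation: [3.126, -0.294, -0.002]
contact_force: [-0.1, -0.5, -3.7]
opening: 13.1
```

Call:
jog_arm(xyz=[[0,0,-0.5],[0,0,-0.5],[0,0,-0.5],[0,0,-0.5],[0,0,-0.5]], rot=[[0,0,0],[0,0,0],[0,0,0],[0,0,0],[0,0,0]])

```text
time: 16.58
position: [481.3, -10.3, 253.8]
orientation: [3.126, -0.294, -0.001]
contact_force: [-0.5, 0.4, -3.5]
opening: 13.3
```

Call:
jog_arm(xyz=[[0,0,-0.6],[0,0,-0.6],[0,0,-0.6],[0,0,-0.6],[0,0,-0.6]], rot=[[0,0,0],[0,0,0],[0,0,0],[0,0,0],[0,0,0]])

```text
time: 17.2
position: [481.3, -10.2, 286.0]
orientation: [3.126, -0.294, -0.001]
contact_force: [-0.3, 0.1, -4.8]
opening: 13.3
```

```bash
python3 -c "
from h import *
plan([481.4,-10.4,340],-0.187,8);s=pose()[2];print(s['contact_force'],s['torque'])"
```

```text
from [481.3 -10.2 286. ] az -0.188 t 17.2
[[0.0, 0.0, -0.68], [0.0, 0.0, -0.68], [0.0, 0.0, -0.68], [0.0, 0.0, -0.68], [0.0, 0.0, -0.68]] [[0.0, 0.0, -0.0], [0.0, 0.0, -0.0], [0.0, 0.0, -0.0], [0.0, 0.0, -0.0], [0.0, 0.0, -0.0]]
[[0.0, 0.0, -0.68], [0.0, 0.0, -0.68], [0.0, 0.0, -0.68]] [[0.0, 0.0, -0.0], [0.0, 0.0, -0.0], [0.0, 0.0, -0.0]]
[-0.3061216   0.09971957 -4.82710473] [-0.02360207  0.00089505 -0.06139918]
```

Call:
jog_arm(xyz=[[0,0,-0.7],[0,0,-0.7],[0,0,-0.7],[0,0,-0.7],[0,0,-0.7]], rot=[[0,0,0],[0,0,0],[0,0,0],[0,0,0],[0,0,0]])

```text
time: 17.82
position: [481.4, -10.2, 323.5]
orientation: [3.126, -0.294, -0.001]
contact_force: [-0.4, -0.1, -3.9]
opening: 12.9
```

Call:
jog_arm(xyz=[[0,0,-0.7],[0,0,-0.5],[0,0,-0.3],[0,0,0],[0,0,0]], rot=[[0,0,0],[0,0,0],[0,0,0],[0,0,0],[0,0,0]])

```text
time: 18.45
position: [481.4, -10.2, 339.8]
orientation: [3.126, -0.294, -0.001]
contact_force: [0.5, -0.0, -3.8]
opening: 13.3
```

```bash
python3 -c "
from h import *
plan([547,-239,340],-0.187,1);s=pose()[2];print(s['contact_force'],s['torque'])"
```

```text
from [481.4 -10.2 339.8] az -0.188 t 18.45
[[10.71, 21.26, 0.01]] [[0.001, 0.0, -0.001]]
[ 0.48949026 -0.01768108 -3.80324515] [ 0.01118966 -0.02176741 -0.03872812]
```

Call:
jog_arm(xyz=[[0.15,0.3,0],[0.3,0.6,0],[0.45,0.9,0],[0.5,1.0,0],[0.5,1.0,0]], rot=[[0,0,0],[0,0,0],[0,0,0],[0,0,0],[0,0,0]])

```text
time: 19.08
position: [493.7, -53.7, 339.4]
orientation: [3.126, -0.293, -0.002]
contact_force: [-0.1, -0.6, -4.0]
opening: 13.1
```

Call:
jog_arm(xyz=[[0.5,1.0,0],[0.5,1.0,0],[0.5,1.0,0],[0.5,1.0,0],[0.5,1.0,0]], rot=[[0,0,0],[0,0,0],[0,0,0],[0,0,0],[0,0,0]])

```text
time: 19.7
position: [510.0, -111.8, 339.3]
orientation: [3.126, -0.295, -0.002]
contact_force: [0.4, -0.4, -5.4]
opening: 13.0
```

Call:
jog_arm(xyz=[[0.5,1.0,0],[0.5,1.0,0],[0.5,1.0,0],[0.5,1.0,0],[0.5,1.0,0]], rot=[[0,0,0],[0,0,0],[0,0,0],[0,0,0],[0,0,0]])

```text
time: 20.32
position: [526.3, -169.4, 339.3]
orientation: [3.126, -0.294, -0.002]
contact_force: [0.8, -0.1, -4.3]
opening: 13.4
```

```bash
python3 -c "
from h import *
plan([547,-239,340],-0.187,1);s=pose()[2];print(s['contact_force'],s['torque'])"
```

```text
from [ 526.3 -169.4  339.3] az -0.188 t 20.325
[[3.33, 6.45, -0.06]] [[0.002, 0.001, -0.001]]
[ 0.77531534 -0.12816758 -4.30734617] [-0.01749959 -0.05780545 -0.05150766]
```

Call:
jog_arm(xyz=[[0.5,1.0,0],[0.5,1.0,0],[0.5,1.0,0],[0.45,0.9,0],[0.4,0.7,0]], rot=[[0,0,0],[0,0,0],[0,0,0],[0,0,0],[0,0,0]])

```text
time: 20.95
position: [541.9, -222.8, 339.2]
orientation: [3.126, -0.295, -0.002]
contact_force: [-0.3, -0.0, -5.1]
opening: 13.2
```

Call:
jog_arm(xyz=[[0.3,0.6,0],[0.2,0.4,0],[0.1,0.2,0],[0,0,0],[0,0,0]], rot=[[0,0,0],[0,0,0],[0,0,0],[0,0,0],[0,0,0]])

```text
time: 21.58
position: [545.9, -236.6, 339.2]
orientation: [3.126, -0.295, -0.003]
contact_force: [-0.2, 0.5, -3.4]
opening: 13.2
```

```bash
python3 -c "
from h import *
plan([547,-239,190],-0.187,1);s=pose()[2];print(s['contact_force'],s['torque'])
g=grab('wrist'); save('w6',g['frame'])"
```

```text
from [ 545.9 -236.6  339.2] az -0.188 t 21.575
[[0.18, 0.19, 14.92]] [[0.001, 0.001, -0.001]]
[-0.17394977  0.51359076 -3.42124465] [ 0.00013859  0.00860239 -0.00045323]
```

View pics/w6.png

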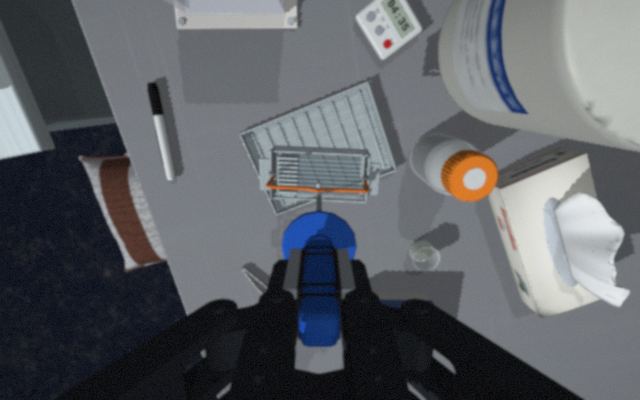

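```bash
python3 -c "
from h import *
g=load('wrist');print(ray(g,[[240,133],[367,81],[402,163],[275,213]],14),ray(g,[[321,147.5]],14))"
```

```text
[[ 443.9089095  -188.07731756   14.        ]
 [ 626.51270796 -153.98162065   14.        ]
 [ 659.55917025 -272.050863     14.        ]
 [ 464.83228011 -311.86576542   14.        ]] [[ 550.44573997 -228.82332046   14.        ]]
```

Call:
jog_arm(xyz=[[0,0,0.5],[0,0,1.0],[0,0,1.2],[0,0,1.2],[0,0,1.2]], rot=[[0,0,0],[0,0,0],[0,0,0],[0,0,0],[0,0,0]])

```text
time: 22.25
position: [545.7, -236.3, 284.6]
orientation: [3.127, -0.294, -0.003]
contact_force: [0.4, -0.2, -3.3]
opening: 13.5
```

Call:
jog_arm(xyz=[[0,0,1.2],[0,0,1.2],[0,0,1.2],[0,0,1.0],[0,0,0.8]], rot=[[0,0,0],[0,0,0],[0,0,0],[0,0,0],[0,0,0]])

```text
time: 22.88
position: [545.4, -236.3, 226.0]
orientation: [3.127, -0.294, -0.004]
contact_force: [-0.4, 0.0, -3.9]
opening: 13.2
```

Call:
jog_arm(xyz=[[0,0,0.7],[0,0,0.6],[0,0,0.5],[0,0,0.4],[0,0,0.2]], rot=[[0,0,0],[0,0,0],[0,0,0],[0,0,0],[0,0,0]])

```text
time: 23.5
position: [545.4, -236.4, 200.6]
orientation: [3.127, -0.294, -0.003]
contact_force: [0.1, 0.5, -4.1]
opening: 13.0
```

Call:
jog_arm(xyz=[[0,0,0.1],[0,0,0.1],[0,0,0.1],[0,0,0]], rot=[[0,0,0],[0,0,0],[0,0,0],[0,0,0]])

```text
time: 24.0
position: [545.5, -236.4, 197.7]
orientation: [3.127, -0.294, -0.002]
contact_force: [-1.0, -0.5, -4.7]
opening: 13.5
```

Call:
jog_arm(xyz=[[0,0,0.15],[0,0,0.15],[0,0,0.15],[0,0,0.1],[0,0,0.1]], rot=[[0,0,0],[0,0,0],[0,0,0],[0,0,0],[0,0,0]])

```text
time: 24.62
position: [545.6, -236.5, 190.9]
orientation: [3.126, -0.294, -0.002]
contact_force: [0.1, -0.2, -3.6]
opening: 13.2
```

Call:
jog_arm(xyz=[[0,0,0.08],[0,0,0.08],[0,0,0.08],[0,0,0.08],[0,0,0]], rot=[[0,0,0],[0,0,0],[0,0,0],[0,0,0],[0,0,0]])

```text
time: 25.25
position: [545.7, -236.5, 187.6]
orientation: [3.126, -0.294, -0.002]
contact_force: [0.1, 0.6, -4.4]
opening: 13.4
```

Call:
jog_arm(xyz=[[0,0,0.07],[0,0,0.07],[0,0,0.07],[0,0,0.07],[0,0,0]], rot=[[0,0,0],[0,0,0],[0,0,0],[0,0,0],[0,0,0]])

```text
time: 25.88
position: [545.9, -236.6, 185.4]
orientation: [3.126, -0.294, 0.0]
contact_force: [0.3, 0.2, -1.2]
opening: 13.0
```

Call:
jog_arm(xyz=[[0,0,0.07],[0,0,0.07],[0,0,0.07],[0,0,0.07],[0,0,0]], rot=[[0,0,0],[0,0,0],[0,0,0],[0,0,0],[0,0,0]])

```text
time: 26.5
position: [545.9, -236.7, 182.5]
orientation: [3.126, -0.294, 0.0]
contact_force: [0.5, -1.0, -1.0]
opening: 13.1
```

Call:
jog_arm(xyz=[[0,-0.2,0],[0,-0.2,0.1],[0,-0.15,0.2],[0,0,0.3],[0,0,0.3]], rot=[[0,0,0],[0,0,0],[0,0,0],[0,0,0],[0,0,0]])

```text
time: 27.12
position: [547.1, -230.8, 173.0]
orientation: [3.126, -0.294, 0.001]
contact_force: [-0.1, -0.2, -1.0]
opening: 13.1
```

Call:
jog_arm(xyz=[[0,0,0.3],[0,0,0.3],[0,0,0.3],[0,0,0.2],[0,0,0]], rot=[[0,0,0],[0,0,0],[0,0,0],[0,0,0],[0,0,0]])

```text
time: 27.75
position: [546.9, -230.8, 160.7]
orientation: [3.126, -0.294, -0.0]
contact_force: [0.6, -0.1, -0.9]
opening: 13.5
```

```bash
cat > bail.py <<'E'
from h import *
p,R,s=pose();print(p,s['contact_force'],s['torque'],p[2]-117.9)
g=grab('wrist'); L=cv2.cvtColor(g['frame'],cv2.COLOR_RGB2LAB).astype(int); m=((L[...,2]>150)&(L[...,1]>140)).astype(np.uint8)
n,l,st,ce=cv2.connectedComponentsWithStats(m)
print(st[1:][st[1:,4]>8].tolist())
t=np.array([.983,-.186,0]);n=np.array([.186,.983,0]);T=np.array([547,-231,5.5])
for nn,z in((29,56),(15,66.5),(0,69.5),(-15,66.5),(-29,56)): print(nn,proj(g,np.array([T+t*y+n*nn+[0,0,z] for y in(-41,41)])).round(0).tolist())
E
python3 bail.py
```

```text
[ 546.9030059  -230.84987079  160.7450909 ] [ 0.59067436 -0.13027764 -0.86625535] [-0.0380368   0.03634681  0.01906074] 42.84509089527873
[[426, 12, 12, 12, 115], [264, 162, 111, 32, 537], [539, 208, 101, 96, 6414]]
29 [[263.0, 166.0], [374.0, 166.0]]
15 [[261.0, 188.0], [375.0, 188.0]]
0 [[262.0, 209.0], [375.0, 209.0]]
-15 [[263.0, 227.0], [373.0, 226.0]]
-29 [[266.0, 238.0], [370.0, 238.0]]
```

Call:
jog_arm(xyz=[[0,0.2,0],[0,0.2,0],[0,0,-0.3],[0,0,-0.6],[0,0,-0.8]], rot=[[0,0,0],[0,0,0],[0,0,0],[0,0,0],[0,0,0]])

```text
time: 28.42
position: [546.1, -235.1, 179.0]
orientation: [3.126, -0.294, -0.0]
contact_force: [0.1, -0.6, -0.4]
opening: 13.1
```

Call:
jog_arm(xyz=[[0,0,-1.0],[0,0,-1.0],[0,0,-1.5],[0,0,-1.5],[0,0,-1.5]], rot=[[0,0,0],[0,0,0],[0,0,0],[0,0,0],[0,0,0]])

```text
time: 29.05
position: [546.2, -235.0, 249.4]
orientation: [3.126, -0.294, 0.001]
contact_force: [-0.1, -0.2, -0.6]
opening: 13.2
```

```bash
python3 bail.py
```

```text
[ 546.21038662 -234.9563869   249.36840519] [-0.07171929 -0.1505044  -0.61428359] [ 0.00101121  0.02684442 -0.02755521] 131.46840519016257
[[400, 28, 8, 9, 57], [277, 141, 84, 26, 305], [477, 171, 78, 66, 3259]]
29 [[277.0, 143.0], [360.0, 143.0]]
15 [[276.0, 159.0], [360.0, 159.0]]
0 [[276.0, 175.0], [360.0, 175.0]]
-15 [[277.0, 189.0], [359.0, 189.0]]
-29 [[279.0, 199.0], [358.0, 199.0]]
```

```bash
python3 -c "
from h import *
plan([442.7,261.7,310],-0.24,15)"
```

```text
from [ 546.6 -235.1  251.8] az -0.188 t 29.1
[[-1.3, -3.12, -0.4], [-1.31, -3.12, -0.4], [-1.32, -3.11, -0.4], [-1.33, -3.11, -0.4], [-1.34, -3.11, -0.4]] [[0.0, -0.0, 0.003], [0.0, -0.0, 0.003], [0.0, -0.0, 0.003], [0.0, -0.0, 0.003], [0.0, -0.0, 0.003]]
[[-1.35, -3.1, -0.4], [-1.36, -3.1, -0.4], [-1.37, -3.09, -0.4], [-1.38, -3.09, -0.39], [-1.4, -3.08, -0.39]] [[0.0, -0.0, 0.003], [0.0, -0.0, 0.003], [0.0, -0.0, 0.003], [0.0, -0.0, 0.003], [0.0, -0.0, 0.003]]
[[-1.41, -3.08, -0.39], [-1.42, -3.07, -0.39], [-1.43, -3.07, -0.39], [-1.44, -3.06, -0.39], [-1.45, -3.06, -0.39]] [[0.0, -0.0, 0.003], [0.0, -0.0, 0.003], [0.0, -0.0, 0.003], [0.0, -0.0, 0.003], [0.0, -0.0, 0.003]]
```

Call:
jog_arm(xyz=[[0,0,-2.0],[0,0,-2.0],[0,0,-1.0]], rot=[[0,0,0],[0,0,0],[0,0,0]])

```text
time: 29.48
position: [546.4, -234.9, 305.3]
orientation: [3.125, -0.294, 0.005]
contact_force: [0.5, -0.1, -0.9]
opening: 13.0
```

Call:
jog_arm(xyz=[[-1.3,-3.1,0],[-1.3,-3.1,0],[-1.3,-3.1,0],[-1.3,-3.1,0],[-1.3,-3.1,0]], rot=[[0,0,0.003],[0,0,0.003],[0,0,0.003],[0,0,0.003],[0,0,0.003]])

```text
time: 30.1
position: [511.8, -67.6, 306.4]
orientation: [3.122, -0.323, 0.005]
contact_force: [-0.1, 0.1, -0.7]
opening: 13.0
```

Call:
jog_arm(xyz=[[-1.4,-3.1,0],[-1.4,-3.1,0],[-1.4,-3.1,0],[-1.4,-3.1,0],[-1.0,-2.2,0]], rot=[[0,0,0.003],[0,0,0.003],[0,0,0.003],[0,0,0.003],[0,0,0.003]])

```text
time: 30.72
position: [476.0, 94.5, 307.2]
orientation: [3.119, -0.347, 0.005]
contact_force: [0.4, 0.6, -0.5]
opening: 13.3
```

```bash
python3 -c "
from h import *
plan([442.7,261.7,310],-0.24,4)"
```

```text
from [476.   94.5 307.2] az -0.222 t 30.725
[[-1.73, -3.9, -0.09], [-1.75, -3.89, -0.08], [-1.77, -3.88, -0.08], [-1.78, -3.87, -0.07]] [[0.001, -0.001, 0.005], [0.001, -0.001, 0.005], [0.001, -0.001, 0.005], [0.001, -0.001, 0.005]]
```

Call:
jog_arm(xyz=[[-1.5,-3.3,0],[-1.5,-3.3,0],[-1.5,-3.2,0],[-1.2,-2.6,0],[-0.8,-1.8,0]], rot=[[0,0,0.004],[0,0,0.004],[0,0,0.004],[0,0,0.004],[0,0,0.002]])

```text
time: 31.35
position: [443.0, 252.9, 308.1]
orientation: [3.116, -0.376, 0.006]
contact_force: [0.1, -0.3, -1.8]
opening: 13.4
```

Call:
jog_arm(xyz=[[0,0,0],[0,0,0]], rot=[[0,0,0],[0,0,0]])

```text
time: 31.6
position: [442.7, 253.4, 308.2]
orientation: [3.116, -0.373, 0.005]
contact_force: [0.5, 0.4, -0.4]
opening: 13.2
```

```bash
python3 -c "
from h import *
plan([442.7,261.7,308],-0.24,1)"
```

```text
from [442.7 253.4 308.2] az -0.238 t 31.6
[[-0.2, -0.81, 0.02]] [[0.003, -0.004, 0.002]]
```

Call:
jog_arm(xyz=[[-0.19,-0.8,0],[0,0,0],[0,0,0]], rot=[[0.003,-0.004,0.002],[0,0,0],[0,0,0]])

```text
time: 31.98
position: [443.2, 260.8, 308.5]
orientation: [-3.118, 0.379, 0.001]
contact_force: [-0.4, 0.5, -0.4]
opening: 13.2
```

```bash
python3 -c "
from h import *
plan([442.7,261.7,308],-0.24,1)
g=grab('wrist'); c=g['frame'][146:246,267:367]; c=cv2.resize(c,None,fx=4,fy=4,interpolation=cv2.INTER_CUBIC)
o=cv2.cvtColor(cv2.imread('pics/w4.png'),cv2.COLOR_BGR2RGB); save('w7',np.hstack([cv2.resize(o,(400,400)),c]))"
```

```text
from [443.2 260.8 308.5] az -0.242 t 31.975
[[-0.07, -0.07, 0.05]] [[-0.0, 0.001, -0.002]]
```

View pics/w7.png

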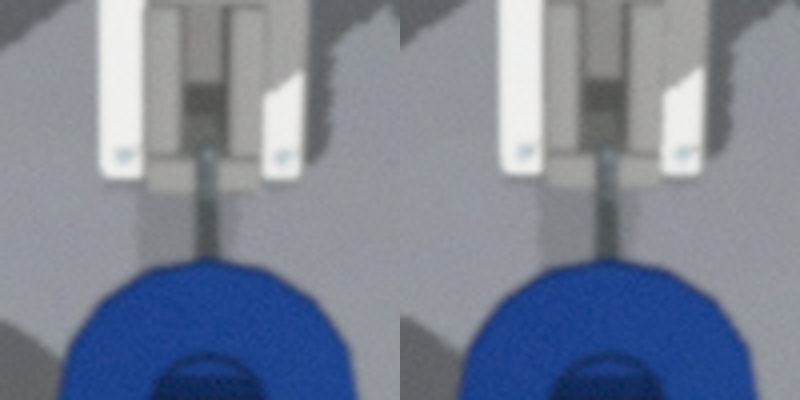

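Call:
jog_arm(xyz=[[-0.06,-0.07,0],[0,0,1.0],[0,0,1.5],[0,0,1.5],[0,0,1.0]], rot=[[0,0.001,-0.002],[0,0,0],[0,0,0],[0,0,0],[0,0,0]])

```text
time: 32.65
position: [442.7, 261.4, 254.6]
orientation: [3.119, -0.376, 0.0]
contact_force: [0.2, 0.2, -0.7]
opening: 13.3
```

```bash
python3 -c "
from h import *
plan([442.7,261.7,132],-0.24,10)"
```

```text
from [442.7 261.4 254.6] az -0.24 t 32.65
[[-0.0, -0.0, 1.23], [-0.0, -0.0, 1.23], [-0.0, -0.0, 1.23], [-0.0, -0.0, 1.23], [-0.0, -0.0, 1.23]] [[0.0, -0.0, -0.0], [0.0, -0.0, -0.0], [0.0, -0.0, -0.0], [0.0, -0.0, -0.0], [0.0, -0.0, -0.0]]
[[-0.0, -0.0, 1.23], [-0.0, -0.0, 1.23], [-0.0, -0.0, 1.23], [-0.0, -0.0, 1.23], [-0.0, -0.0, 1.23]] [[0.0, -0.0, -0.0], [0.0, -0.0, -0.0], [0.0, -0.0, -0.0], [0.0, -0.0, -0.0], [0.0, -0.0, -0.0]]
```

Call:
jog_arm(xyz=[[0,0,0.6],[0,0,0.6],[0,0,0.6],[0,0,0.6],[0,0,0.6]], rot=[[0,0,0],[0,0,0],[0,0,0],[0,0,0],[0,0,0]])

```text
time: 33.28
position: [442.7, 261.4, 222.5]
orientation: [3.119, -0.376, 0.001]
contact_force: [-2.0, -0.2, -0.5]
opening: 13.0
```

Call:
jog_arm(xyz=[[0,0,1.2],[0,0,1.2],[0,0,1.2],[0,0,1.2],[0,0,1.0]], rot=[[0,0,0],[0,0,0],[0,0,0],[0,0,0],[0,0,0]])

```text
time: 33.9
position: [442.6, 261.4, 160.2]
orientation: [3.119, -0.376, 0.0]
contact_force: [0.0, -1.0, -0.3]
opening: 13.1
```

Call:
jog_arm(xyz=[[0,0,0.7],[0,0,0.6],[0,0,0.5],[0,0,0.3],[0,0,0]], rot=[[0,0,0],[0,0,0],[0,0,0],[0,0,0],[0,0,0]])

```text
time: 34.52
position: [442.6, 261.3, 137.4]
orientation: [3.119, -0.376, -0.0]
contact_force: [0.3, -0.4, -0.4]
opening: 13.3
```

Call:
jog_arm(xyz=[[0,0,0.1],[0,0,0.1],[0,0,0]], rot=[[0,0,0],[0,0,0],[0,0,0]])

```text
time: 34.9
position: [442.8, 261.4, 135.8]
orientation: [-3.119, 0.376, -0.001]
contact_force: [0.0, 0.0, -0.1]
opening: 13.3
```

Call:
jog_arm(xyz=[[0,0,0.1],[0,0,0.1],[0,0,0.1],[0,0,0]], rot=[[0,0,0],[0,0,0],[0,0,0],[0,0,0]])

```text
time: 35.4
position: [442.8, 261.4, 132.7]
orientation: [-3.119, 0.376, -0.001]
contact_force: [0.1, -0.1, -1.0]
opening: 12.8
```

Call:
jog_arm(xyz=[[0,0,0.06],[0,0,0.06],[0,0,0]], rot=[[0,0,0],[0,0,0],[0,0,0]])

```text
time: 35.78
position: [442.9, 261.5, 131.9]
orientation: [-3.119, 0.376, -0.001]
contact_force: [0.6, 0.5, -1.1]
opening: 13.2
```

Call:
jog_arm(xyz=[[0,0,0.06],[0,0,0.06],[0,0,0]], rot=[[0,0,0],[0,0,0],[0,0,0]])

```text
time: 36.15
position: [443.0, 261.5, 131.9]
orientation: [-3.118, 0.376, -0.002]
contact_force: [-0.3, 0.4, -0.8]
opening: 13.2
```

Call:
jog_arm(xyz=[[0,0,0.04],[0,0,0]], rot=[[0,0,0],[0,0,0]])

```text
time: 36.4
position: [443.0, 261.6, 131.9]
orientation: [-3.118, 0.376, -0.003]
contact_force: [-0.2, -0.0, 1.2]
opening: 13.2
```

Call:
jog_arm(xyz=[[0,0,0],[0,0,0],[0,0,0],[0,0,0],[0,0,0]], rot=[[0,0,0],[0,0,0],[0,0,0],[0,0,0],[0,0,0]], jaw=0)

```text
time: 37.02
position: [443.0, 261.6, 131.3]
orientation: [-3.118, 0.376, -0.002]
contact_force: [-0.6, -0.2, -0.9]
opening: 85.3
```

Call:
jog_arm(xyz=[[0,0,-0.5],[0,0,-1.5],[0,0,-2],[0,0,-2],[0,0,-2]], rot=[[0,0,0],[0,0,0],[0,0,0],[0,0,0],[0,0,0]])

```text
time: 37.65
position: [442.7, 261.5, 217.0]
orientation: [-3.118, 0.376, -0.002]
contact_force: [1.1, 0.2, -0.3]
opening: 85.2
```

Call:
jog_arm(xyz=[[0,0,-2],[0,0,-1],[0,0,0],[0,0,0]], rot=[[0,0,0],[0,0,0],[0,0,0],[0,0,0]])

```text
time: 38.15
position: [443.0, 261.6, 250.9]
orientation: [-3.117, 0.376, -0.005]
contact_force: [-0.8, 1.1, -0.6]
opening: 85.4
```

```bash
python3 -c "
from h import *
p,R,s=pose();print(p,s['contact_force'],s['opening'])
g=grab('wrist');h=cv2.cvtColor(g['frame'],cv2.COLOR_RGB2HSV);m=((h[...,0]>100)&(h[...,0]<130)&(h[...,1]>130)&(h[...,2]>60)).astype(np.uint8)
c=max(cv2.findContours(m,0,1)[0],key=cv2.contourArea)[:,0];print(c.min(0),c.max(0))
a=proj(g,np.array([[442.7,261.7,104],[442.7,261.7,168]]));print('pred guard/top',a)
C=cloud(g);print(C[int(a[0,1])-14:int(a[0,1])-10,int(a[0,0])-4:int(a[0,0])+5,2].mean(), C[int(a[1,1]),int(a[1,0])])
t=grab('top');C=cloud(t);T=np.array([547,-231,30]);u,v=proj(t,T).astype(int);print('rack',u,v,np.round(C[v-10:v+11:2,u-8:u+9:2,2]))
"
```

```text
[443.03336818 261.60814378 250.91472059] [-0.78150338  1.07958541 -0.56404668] 85.41517294260255
[298 166] [339 220]
pred guard/top [[317.31839025 187.2717596 ]
 [317.15154417 210.44259193]]
116.17694766281231 [443.93016091 266.95212663 182.72024242]
rack 396 199 [[-1.000e+00  1.900e+01  2.100e+01  1.600e+01  1.000e+01 -1.000e+00
   2.000e+01  2.200e+01  4.000e+00]
 [ 9.000e+00  6.000e+01  3.600e+01  3.000e+01  2.600e+01  2.100e+01
   1.400e+01  2.000e+01 -5.000e+00]
 [ 1.000e+00  6.500e+01  1.400e+01  2.600e+01  3.000e+01  2.000e+01
   1.500e+01  2.800e+01  2.000e+00]
 [ 4.000e+00  9.000e+00  3.100e+01  2.100e+01  2.200e+01  3.200e+01
   3.300e+01  3.600e+01 -9.000e+00]
 [ 6.700e+01  9.000e+00  3.000e+01  3.200e+01  2.500e+01  1.700e+01
   7.000e+00  4.000e+00  2.000e+00]
 [ 5.000e+00  1.900e+01  1.200e+01  3.300e+01  2.900e+01  3.100e+01
   1.800e+01  6.000e+00  6.000e+00]
 [ 6.000e+01  3.200e+01  2.400e+01  2.100e+01  2.600e+01  3.200e+01
   1.300e+01  2.000e+00  1.000e+00]
 [ 6.400e+01  9.000e+00  3.600e+01  2.700e+01  3.300e+01  1.500e+01
   2.900e+01  3.000e+00  1.100e+01]
 [ 3.400e+01  2.200e+01  2.000e+01  3.000e+01  2.600e+01  3.600e+01
   3.700e+01 -2.000e+00  5.000e+00]
 [ 1.500e+01  3.200e+01  3.500e+01  1.767e+03  2.000e+01  3.100e+01
   0.000e+00  4.000e+00  1.000e+00]
 [ 3.000e+00  4.900e+01  3.400e+01  3.600e+01  2.800e+01 -1.000e+00
   3.000e+00 -5.000e+00 -0.000e+00]]
```

```bash
python3 -c "
from bench import bot
print(bot.finish_job())"
```

```text
the job is handed in; nothing more can be done
None
```

I lifted the rack out of the tank by its bail with the hook rod, set it down in the drip tray, and hung the rod back in its holder. The job was handed in at about 38 s of the 72 s allowed; the hand-in gives no verdict, so I don't know the official result.

**Lifting:** The bail was leaning to the tank's +y wall. I felt the hook up that wall at roughly 1.6 to 3.3 N measured at the wrist and caught the bail. The rack came up with a steady wrist load of about 4 N.

**Setting down:** I lowered it in steps of about 0.7 mm until the load came off. The last wrist picture shows the bail fallen away on the rack, clear of the hook.

**Last checks:**
- **Rack:** the coarse top-view depth map shows it near the tray's centre at the height expected of an upright rack. I took no close picture of it at the very end.
- **Rod:** it stopped descending at the same height it was picked up from, with an upward push of about 1 N on the guard. Its outline is within about 1 pixel of where it should be.
- **Gripper:** open and clear, about 80 mm above the rod's handle.

The wrist force reading carries about 1 N of noise, so the contact forces above are approximate. No check failed or disagreed. The depth maps do read some heights about 12 to 15 mm high at the rod's edges, so I went by the pictures and the arm's own position there.

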